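# Open the coffee grinder with its pin spanner

## Robot

A 6-joint arm with a two-finger parallel gripper is mounted at the origin on a cart in front of the work surface, level with it; the furniture and walls round the work are solid. World frame = base frame: x ahead of the robot, y to its left, z up, the work surface at z = 0. Lengths are in m, angles in degrees, forces in N, time in s.
With the tool pointing down it reaches from about 0.4 to 0.825 m from the base axis. Payload 7 kg.
Tool frame: the origin (TCP) lies midway between the tips of the shut fingers; the grasp point (between the pads) lies r.grip_depth behind it (r.grip_depth is the distance from the TCP to the grasp point, in m); z points along the fingers, y is the line along which they close (so a half turn about z gives the same grasp; the last joint's range is limited). The gripper opens to 88 mm and grips with 3 to 60 N. Pads are 19 mm wide; open, the fingers measure 130 mm over their backs; the gripper's body (78 mm by 193 mm) begins 47 mm behind the grasp point.
Start: joints at [83.199, 20.546, 0.682, 0, -70.136, -16.507], TCP at [0.267, 0.62, 0.227] pointing down, gripper open.
Joint ranges: [-176.03, 176.03], [-82.01, 121.73], [-58.28, 71.71], [-173.87, 95.51], [-174.79, -0.11], [-173.66, 173.66]. Speed limits (degrees/s): [136.94, 136.94, 172.46, 180, 180, 180].

## Interface

Orientations are given as [roll, pitch, yaw] about the fixed x, y, z axes, in that order (R = Rz(yaw) Ry(pitch) Rx(roll)).
In Python, from plant import r gives the robot as it stands.
- The arm moves only by the shell command python3 drive.py 'ROWS' [OPENING] [FORCE]. ROWS is a JSON list of rows, 1 to 12 of them, each of 6 numbers: dx, dy, dz in m, then a rotation vector rx, ry, rz in degrees; each row is the pose to reach, as a shift and turn from the pose commanded when the command began, along the tool's axes at that moment; what a row does not reach only later rows make up. A row lasts 1/12 s, in which the tool goes at most 0.0417 m and 7.16 degrees, less where a joint would pass 70% of its speed; a pose out of reach is approached as far as the arm can. OPENING is the finger opening in m, set as the command begins (- or left out keeps the last). The fingers move at their own pace and stop on an object; FORCE is the grip in N (left out, the last holds). Time passes only in rows, so rows that do not move let the fingers close. It prints the time, the measured TCP pose, the force, the opening and the grip force at its end.
- r.get_state(): the state, without advancing time (a new reading comes with each control period).
- r.capture(name): name is "scene" or "top" or "wrist"; returns a dict with "frame" (400x640x3 uint8, red, green, blue), "z_map" (400x640 float32, m along the optical axis (not along the pixel's ray), 0 where there is no reading), "fx", "fy", "cx", "cy" (pixels), "cam_to_world" (4x4, takes a point from camera to world coordinates). Camera axes: x right, y down, z forward; pixel columns grow to the right and rows downward; lengths in m; the calibration is good to about 2 mm. A picture is of the moment at which its call begins.
- r.close_job(): hands the job in; it is judged then, once.
The state is a dict: "time_s": time; "joints": joint angles; "qd": joint speeds; "joint_torque": joint torques, N m; "tcp_pos": TCP position; "eef_rot": TCP orientation; "contact_force": force on the tool from outside, world axes, zero at the start; "moment": the same for the moment, N m; "gripper_width": finger opening in m; "gripper_force": force on a finger pad.
Only numpy, scipy, OpenCV 4.12 (cv2) and the standard library are available. Lean on these libraries where they do the work, as an engineer would, in place of code of your own. Each camera call takes 0.05 s, during which the arm holds its last target. There are 200 camera calls.

## Task

The coffee grinder is due for cleaning. Fit both pins of the spanner into the two holes of the grinder's retaining ring and turn the ring anticlockwise (seen from above) all the way to its stop, so that the burr carrier under it comes free. Lay the spanner flat on the chopping board, lift out the burr carrier (it has an orange bail) and stand it upright on the board too; set both down rather than dropping them, and leave the other things where they are.

Things in the scene. Friction and masses are not known exactly. Their poses are not given: they have to be found in the camera images.
- retaining_ring (a joint): Captive aluminium ring on top of the grinder, 108 mm outside, 72 inside, 12 thick, one red stroke, turning about the vertical burr axis. 0 = locked; grows anticlockwise seen from above; open stop at 1.047 rad. Starts at 0 to 0.2, has 0.35 N m of friction, stays where left. From 0.98 its three inner lugs stand over the carrier's three notches; below 0.5 they hold the carrier down.
- hole_a (a point): Centre, at the ring's top face, of one of the ring's two round pin holes (12 mm across, through all its 12 mm thickness, 45 mm from the axis). Turns with the ring.
- hole_b (a point): Centre, at the ring's top face, of the other pin hole, 90 mm from hole_a. With pin_a in hole_a and pin_b in hole_b the spanner's handle is on the robot's side: locked, it points from the axis at 150 degrees from the grinder's +x (front left); opening swings it anticlockwise to 210 degrees.
- ring_center (a point): Point on the burr axis at the ring's top face, 162 mm above the worktop. Its axes are the grinder's: z up, x to the grinder's back.
- grinder: Fixed silver and black coffee grinder, hopper off, 190 x 136 mm. Origin on the worktop under the burr axis; x to its back, the front with the grounds bin 105 mm the other way. Its flat head is 118 mm high and reaches 85 mm in front of the axis; a black collar 120 mm across carries the ring. Wall cabinets hang behind it, 0.5 m above the worktop, from about x = 0.59 m.
- burr_carrier: Loose black disc, 66 mm across, 20 high, 0.16 kg, in the grinder's throat under the ring. Origin: centre of its underside, 34 mm below the ring's top face in place. On top an upright orange bail: flat hoop along x, 46 mm long, 12 thick (y), top bar 48 to 62 mm above the origin, 28 mm above the ring. Ring open, it lifts straight up, 1.5 mm play, clear after 40 mm.
- spanner: Loose steel pin spanner, 0.16 kg, lying pins-down on the board: C-shaped head (radius 38 to 52 mm, 6 mm thick, open to +x), a pin at each tip, blue handle along -x. Origin: midway between the pin tips, at their level; z up when flat. Handle 22 mm wide, 0 to 16 mm above origin level, x = -71 to -170 mm; centre of mass x = -82. Fully engaged, the head rests on the ring.
- pin_a (a point): Tip of the spanner's pin at y = +45 mm: 8 mm across, 10 mm long below the head, nose tapered to 4.4 mm over the last 3 mm.
- pin_b (a point): Tip of the other, equal pin, at y = -45 mm, 90 mm from pin_a.
- spanner_grip (a point): Point in the blue handle to grip it: 88 mm from the spanner's origin along -x, 8 mm above pin-tip level (half its height).
- board: Fixed yellow chopping board, 240 (x) x 340 (y) mm; its flat top is 11 mm above the worktop. Origin: centre of its underside. The spanner lies on its -y part; its +y part is empty.
- hopper: Bystander: smoked clear bean hopper with a black lid, 120 mm across, 124 mm high, at the back. Origin: underside.
- carafe: Bystander: glass coffee carafe with black handle at the back, 140 mm high. Origin: underside.
- mug: Bystander: white mug, 93 mm high, right of the board. Origin: underside.
- tumbler: Bystander: clear tumbler, 76 mm across, 86 mm high, right of the board. Origin: underside.
- jar_jam: Bystander: jar with a black lid, 70 mm across, 101 mm high, right of the board. Origin: underside.

How it is judged (in metres and radians):
On the way, in this order (a step that is already met when the one before it is completed fails the run):
1. both pins of the spanner are in the two holes of the ring, at least 5 mm deep, with the ring still locked (((horizontal distance between pin_a and hole_a below 0.006 m and z of pin_a in the frame of hole_a below -0.005 m and horizontal distance between pin_b and hole_b below 0.006 m and z of pin_b in the frame of hole_b below -0.005 m) or (horizontal distance between pin_a and hole_b below 0.006 m and z of pin_a in the frame of hole_b below -0.005 m and horizontal distance between pin_b and hole_a below 0.006 m and z of pin_b in the frame of hole_a below -0.005 m)) and value of joint retaining_ring below 0.4 rad), for 0.2 s.
2. the ring is turned to its open stop with both pins still in the holes (((horizontal distance between pin_a and hole_a below 0.006 m and z of pin_a in the frame of hole_a below -0.003 m and horizontal distance between pin_b and hole_b below 0.006 m and z of pin_b in the frame of hole_b below -0.003 m) or (horizontal distance between pin_a and hole_b below 0.006 m and z of pin_a in the frame of hole_b below -0.003 m and horizontal distance between pin_b and hole_a below 0.006 m and z of pin_b in the frame of hole_a below -0.003 m)) and value of joint retaining_ring above 0.98 rad), for 0.1 s.
At the end, for the whole second after the job is handed in: The ring is at its open stop (0.98 rad or more); the spanner lies flat on the board, the centre of its head and of its grip inside the board's outline; the burr carrier stands upright (within 7 degrees) on the board's surface, its centre inside the outline; both at rest (value of joint retaining_ring above 0.98 rad and z of spanner in the frame of board between 0.006 and 0.017 m and x of spanner_grip in the frame of board between -0.12 and 0.12 m and y of spanner_grip in the frame of board between -0.17 and 0.17 m and x of spanner in the frame of board between -0.12 and 0.12 m and y of spanner in the frame of board between -0.17 and 0.17 m and angle between each of spanner, burr_carrier's own z axis and vertical below 0.12 rad and linear speed of each of spanner, burr_carrier below 0.02 m/s and x of burr_carrier in the frame of board between -0.12 and 0.12 m and y of burr_carrier in the frame of board between -0.17 and 0.17 m and z of burr_carrier in the frame of board between 0.006 and 0.017 m); the robot touches nothing.
It fails at once if a bystander (hopper, carafe, mug, tumbler or jar) is moved more than 30 mm (distance of any of hopper, carafe, mug, tumbler, jar_jam from where it was at the start of the episode above 0.03 m).
It fails at once if the spanner is dropped (falls unheld faster than 0.7 m/s, about 25 mm) (contact force between each of the arm, the fingers and spanner below 0.05 N and linear speed of spanner above 0.7 m/s).
It fails at once if the burr carrier is dropped (falls unheld faster than 0.7 m/s, about 25 mm) (contact force between each of the arm, the fingers and burr_carrier below 0.05 N and linear speed of burr_carrier above 0.7 m/s).
It also fails if it takes over 72 s, if anything falls off the work surface, if the arm or the gripper's body presses on something with over 40 N, if the wrist force passes 120 N, or if a joint passes its speed limit or range.

## Working session

There is one attempt and no reset: what is moved stays moved. The work goes in short steps, Python scripts to look and compute and a shell command to move; the robot and the scene stay as the last step left them, time stands still between calls to the robot, and variables do not carry over. Pictures are saved under pics/ and viewed, at most 13 in all, crops included, and the job is handed in when it is done.

```bash
ls; mkdir -p pics
cat > h.py <<'E'
import numpy as np, cv2
from plant import r
from scipy.spatial.transform import Rotation as R
def cap(n,save=None):
    c=r.capture(n)
    if save: cv2.imwrite('pics/'+save,c['frame'][:,:,::-1])
    return c
def ray(c,u,v):
    T=np.array(c['cam_to_world']); d=T[:3,:3]@np.array([(u-c['cx'])/c['fx'],(v-c['cy'])/c['fy'],1]); return T[:3,3],d
def onz(c,u,v,z):
    o,d=ray(c,u,v); return o+d*(z-o[2])/d[2]
def pt(c,u,v):
    o,d=ray(c,u,v); return o+d*c['z_map'][int(round(v)),int(round(u))]
def pose():
    s=r.get_state(); return np.array(s['tcp_pos']),R.from_euler('xyz',s['eef_rot'],degrees=True)
E
python3 - <<'E'
from h import *
s=r.get_state();print(s,r.grip_depth)
for n in('scene','top','wrist'):
    c=cap(n,n+'0.png');print(n,c['fx'],c['cx'],c['cy'],np.round(c['cam_to_world'],3).tolist())
E
```

```text
drive.py
pics
plant.py
{'time_s': 0.0, 'joints': array([ 8.31996944e+01,  2.05916224e+01,  6.34644415e-01, -2.11528198e-02,
       -7.01344461e+01, -1.65067198e+01]), 'qd': array([-0.03302393, -0.01025387, -0.00153351, -0.00264214, -0.08996204,
       -0.02622406]), 'joint_torque': array([ 4.29944259e-05, -5.82723427e+01,  2.93049020e+01,  6.99758381e+00,
        7.00752513e-03, -1.61427911e-04]), 'tcp_pos': array([0.26689779, 0.61947355, 0.22562393]), 'eef_rot': array([ 1.79906693e+02, -6.91332909e-03, -2.33142237e+01]), 'contact_force': array([-0.14198629, -0.09871466,  0.45662255]), 'moment': array([-0.02201193,  0.03079854, -0.01654787]), 'gripper_force': 0.0, 'gripper_width': 0.08740038728713985} 0.0188
scene 397.50461692329134 320.37972345481705 197.79624975161025 [[0.605, -0.511, 0.611, -0.282], [-0.796, -0.402, 0.452, -0.762], [0.014, -0.76, -0.65, 1.038], [0.0, 0.0, 0.0, 1.0]]
top 364.6966071031173 320.0614256625692 206.32744723304987 [[0.012, -0.972, 0.233, 0.307], [-1.0, -0.013, -0.003, -0.092], [0.006, -0.233, -0.972, 1.293], [0.0, 0.0, 0.0, 1.0]]
wrist 309.69531647043146 319.4222082985088 198.54505977623694 [[-0.395, -0.886, -0.242, 0.331], [-0.919, 0.382, 0.102, 0.591], [0.002, 0.262, -0.965, 0.384], [0.0, 0.0, 0.0, 1.0]]
```
View pics/top0.png

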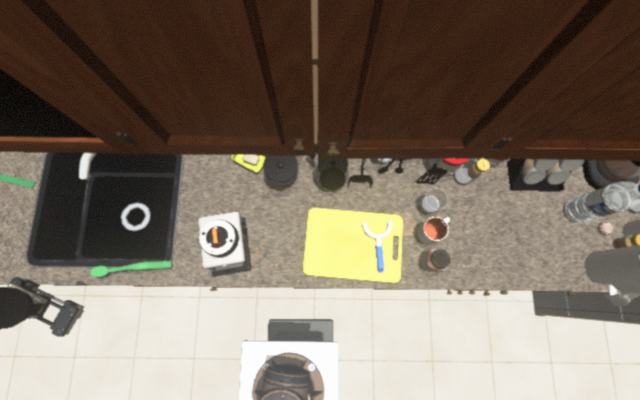

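View pics/scene0.png

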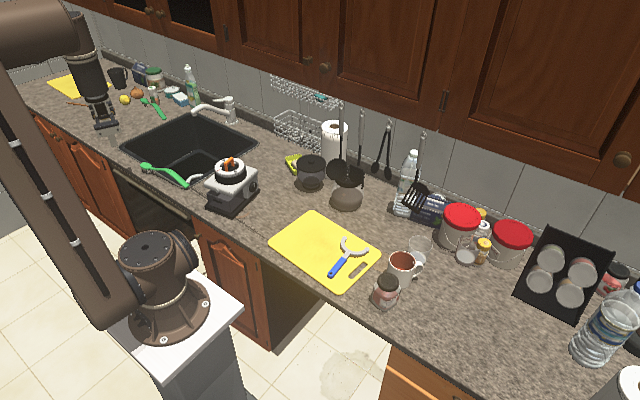

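The top view shows the grinder ring at about (219,237) with its orange bail, the board from (305,210) to (403,282), and the spanner with its head at (378,230) and blue handle at (380,258). The scene view shows the same things, and the arm stands far left.

Run:
```python
from h import *
c=cap('top');f=c['frame'];hsv=cv2.cvtColor(f,cv2.COLOR_RGB2HSV)
def big(m):
    n,l,st,ce=cv2.connectedComponentsWithStats(m.astype(np.uint8));i=1+np.argmax(st[1:,4]);return l==i
H,S,V=[hsv[:,:,i].astype(int) for i in range(3)]
box=np.zeros(H.shape,bool);box[200:290,190:460]=1
b=big((H>100)&(H<125)&(S>120)&box)
o=big((H>3)&(H<18)&(S>150)&(V>120)&box&(np.arange(640)<245))
y=big((H>22)&(H<35)&(S>120)&box)
for n,m,z in(('blue',b,.027),('orange',o,.19),('board',y,.011)):
    v,u=np.nonzero(m);P=np.array([onz(c,a,d,z) for a,d in zip(u,v)])[:,:2]
    rc=cv2.minAreaRect(P.astype(np.float32)*1000);w,vv=np.linalg.eigh(np.cov(P.T))
    print(n,len(P),P.mean(0),rc,np.degrees(np.arctan2(*vv[::-1,1])), pt(c,u.mean(),v.mean()))
for u,v in((219,237),(378,232),(205,217),(242,217),(242,268),(432,200),(432,228),(438,258),(282,168),(332,172)): print(u,v,pt(c,u,v).round(3))
```

```text
blue 2 [ 0.43471165 -0.2987299 ] ((434.7116394042969, -298.72991943359375), (3.446000099182129, 0.0), 178.54257202148438) 178.54266503413345 [ 0.43469521 -0.29870406  0.02715795]
orange 11 [0.48228443 0.2212631 ] ((480.6113586425781, 222.104736328125), (24.884523391723633, 3.044753074645996), 4.457724094390869) -171.82290066141258 [0.48256786 0.221793   0.18812583]
board 3 [ 0.51182681 -0.26062888] ((511.8275451660156, -260.6281433105469), (9.941872596740723, 9.5367431640625e-07), 44.589595794677734) -135.4103063522169 [ 0.51200749 -0.2607808   0.00985786]
219 237 [0.478 0.222 0.149]
378 232 [ 0.523 -0.304  0.01 ]
205 217 [0.547 0.28  0.121]
242 217 [ 0.574  0.186 -0.001]
242 268 [0.39  0.171 0.018]
432 200 [ 0.643 -0.502  0.014]
432 228 [ 0.541 -0.498  0.007]
438 258 [ 0.425 -0.482  0.1  ]
282 168 [0.722 0.035 0.114]
332 172 [ 0.683 -0.132  0.193]
```

```bash
R='[0.3,0.31,-0.07,0,0,-23.3]'; python3 drive.py '[[0.3,0.31,-0.07,0,0,-23.3],[0.3,0.31,-0.07,0,0,-23.3],[0.3,0.31,-0.07,0,0,-23.3],[0.3,0.31,-0.07,0,0,-23.3],[0.3,0.31,-0.07,0,0,-23.3],[0.3,0.31,-0.07,0,0,-23.3],[0.3,0.31,-0.07,0,0,-23.3],[0.3,0.31,-0.07,0,0,-23.3],[0.3,0.31,-0.07,0,0,-23.3],[0.3,0.31,-0.07,0,0,-23.3],[0.3,0.31,-0.07,0,0,-23.3],[0.3,0.31,-0.07,0,0,-23.3]]' 0.087
python3 - <<'E'
from h import *
c=cap('wrist','w1.png');np.savez('w1.npz',**c)
E
```

```text
time_s: 1.2
tcp_pos: [0.4209, 0.2133, 0.2978]
eef_rot: [-179.9, -0.1, -0.2]
contact_force: [0.5, 0.6, 0.2]
gripper_width: 0.0874
gripper_force: 0.0
```

View pics/w1.png

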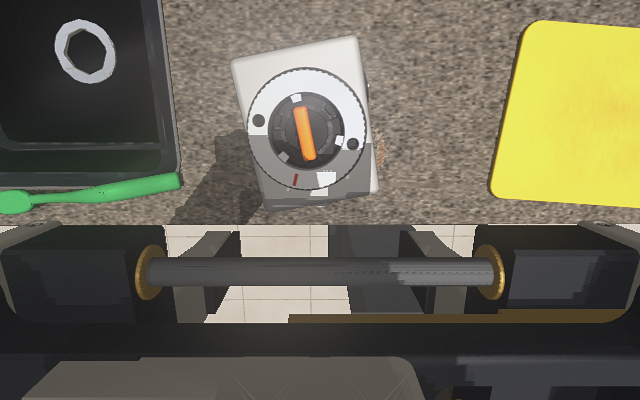

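The wrist view shows the ring centred near (307,129), its pin holes at (259,120) and (353,144), and the red stroke at (295,180). The orange bail runs from (299,107) to (310,160).

```bash
cat >> h.py <<'E'
def holes(c,guess,z=.162,rad=11):
    g=cv2.cvtColor(c['frame'],cv2.COLOR_RGB2GRAY);out=[]
    for u,v in guess:
        m=np.zeros(g.shape,np.uint8);cv2.circle(m,(int(u),int(v)),rad,1,-1)
        w=g[m>0];t=(w.min()+np.median(w))/2
        b=((g<t)&(m>0)).astype(np.uint8);n,l,st,ce=cv2.connectedComponentsWithStats(b)
        i=1+np.argmax(st[1:,4]);out.append((ce[i],st[i,4],onz(c,*ce[i],z)))
    return out
E
python3 - <<'E'
from h import *
c=dict(np.load('w1.npz'))
hs=holes(c,[(259,120),(353,144)])
A,B=hs[0][2],hs[1][2]
print(hs,np.linalg.norm(A-B),(A+B)/2,np.degrees(np.arctan2(*(A-B)[[1,0]])))
print(pt(c,270,95),pt(c,340,85),pt(c,305,130),pt(c,250,70))
hsv=cv2.cvtColor(c['frame'],cv2.COLOR_RGB2HSV);H,S,V=[hsv[:,:,i].astype(int) for i in range(3)]
def rect(m,z):
    v,u=np.nonzero(m);P=np.array([onz(c,a,b,z)[:2] for a,b in zip(u,v)]);return len(P),cv2.minAreaRect((P*1000).astype(np.float32))
box=np.zeros(H.shape,bool);box[30:210,225:385]=1
print(H[130,304],S[130,304],V[130,304],hsv[100,580])
m=box&(H>5)&(H<20)&(S>150)&(V>120);print(rect(m,.19))
for a,b in((266,208),(232,60),(357,36),(377,190)):print(onz(c,a,b,.118))
m=box&(V<170)&(S>100)&((H<6)|(H>170));v,u=np.nonzero(m);print('red',u.mean(),v.mean(),len(u),onz(c,u.mean(),v.mean(),.162))
y=((H>22)&(H<36)&(S>120));print(y.sum())
for a,b in((490,192),(526,22)):print('board',onz(c,a,b,.011))
E
```

```text
[(array([258.21538462, 120.18461538]), np.int32(130), array([0.48599714, 0.268853  , 0.162     ])), (array([352.30909091, 143.56363636]), np.int32(110), array([0.46445735, 0.18150989, 0.162     ]))] 0.08995989372016587 [0.47522725 0.22518145 0.162     ] 76.14664634222844
[0.50806925 0.25707547 0.16152225] [0.516325   0.19390226 0.16280517] [0.47833573 0.22451535 0.19010179] [0.53471386 0.2827362  0.11927444]
18 157 234 [ 28 158 236]
(464, ((469.98126220703125, 224.0102081298828), (33.97885513305664, 11.553237915039062), 11.5999116897583))
[0.38802497 0.27369221 0.118     ]
[0.54434074 0.30062339 0.118     ]
[0.56600472 0.17493292 0.118     ]
[0.40886753 0.14787688 0.118     ]
red 294.9117647058824 179.52941176470588 34 [0.43012464 0.23628999 0.162     ]
23938
board [ 0.37957772 -0.03998074  0.011     ]
board [ 0.60561634 -0.05452494  0.011     ]
```

```bash
python3 drive.py '[[0,0.1,0,0,0,0],[-0.03,0.51,0.1,0,0,0],[-0.03,0.51,0.1,0,0,0],[-0.03,0.51,0.1,0,0,0],[-0.03,0.51,0.1,0,0,0],[-0.03,0.51,0.1,0,0,0],[-0.03,0.51,0.1,0,0,0],[-0.03,0.51,0.1,0,0,0],[-0.03,0.51,0.1,0,0,0],[-0.03,0.51,0.1,0,0,0],[-0.03,0.51,0.1,0,0,0],[-0.03,0.51,0.1,0,0,0]]'
python3 drive.py '[[0,0.03,0,0,0,0],[0,0.03,0,0,0,0],[0,0.03,0,0,0,0]]'
python3 - <<'E'
from h import *
c=cap('wrist','w2.png');np.savez('w2.npz',**c)
E
```

```text
time_s: 2.25
tcp_pos: [0.3912, -0.2739, 0.2005]
eef_rot: [-180.0, -0.0, 0.0]
contact_force: [1.8, 0.9, 0.8]
gripper_width: 0.0871
gripper_force: 0.0
time_s: 2.5
tcp_pos: [0.3911, -0.3033, 0.1999]
eef_rot: [-180.0, 0.1, -0.2]
contact_force: [0.0, 1.0, -0.7]
gripper_width: 0.0872
gripper_force: 0.0
```

View pics/w2.png

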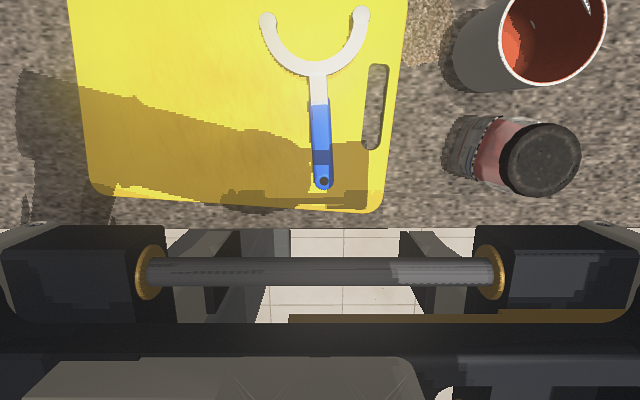

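The wrist view shows the spanner with C-head tips near (268,18) and (362,12), neck at (318,90) and blue handle from (319,104) to (323,188). The jam jar is at (545,160), and the board's left part is empty.

```bash
cat > sp.py <<'E'
from h import *
def spanner(c,z,box):
    hsv=cv2.cvtColor(c['frame'],cv2.COLOR_RGB2HSV);H,S,V=[hsv[:,:,i].astype(int) for i in range(3)]
    bx=np.zeros(H.shape,bool);u0,v0,u1,v1=box;bx[v0:v1,u0:u1]=1
    def big(m):
        n,l,st,ce=cv2.connectedComponentsWithStats(m.astype(np.uint8));return l==1+np.argmax(st[1:,4])
    def P(m):
        v,u=np.nonzero(m);return np.array([onz(c,a,b,z)[:2] for a,b in zip(u,v)])*1000
    B=P(big(bx&(H>100)&(H<125)&(S>100)));rc=cv2.minAreaRect(B.astype(np.float32))
    h=big(bx&(S<70)&(V>120));G=P(h)
    w,vv=np.linalg.eigh(np.cov(B.T));d=vv[:,1]*np.sign(vv[0,1]);d=d if (G.mean(0)-B.mean(0))@d>0 else -d
    s=(G-B.mean(0))@d; t=np.array([-d[1],d[0]]); q=(G-B.mean(0))@t
    print('handle',rc,'dir',np.degrees(np.arctan2(d[1],d[0])))
    # head: arc outer circle R52, use outline fit
    cs,_=cv2.findContours(h.astype(np.uint8),cv2.RETR_EXTERNAL,cv2.CHAIN_APPROX_NONE)
    k=max(cs,key=len)[:,0];K=np.array([onz(c,a,b,z)[:2] for a,b in k])*1000
    cen=B.mean(0)+d*120
    from scipy.optimize import least_squares
    for it in range(6):
        r_=np.linalg.norm(K-cen,axis=1);e=K[(abs(r_-51.5)<4)&(((K-cen)@d)<25)&(((K-cen)@d)>-46)]
        f=least_squares(lambda p:np.linalg.norm(e-p[:2],axis=1)-p[2],[*cen,51.5],loss='soft_l1');cen=f.x[:2]
    print('head centre',f.x,len(e),'rms',np.sqrt((f.fun**2).mean()))
    a=B.mean(0);dd=cen-a;print('yaw blue->centre',np.degrees(np.arctan2(dd[1],dd[0])),'dist',np.linalg.norm(dd))
    print('extent tips',s.max(),q.min(),q.max())
    return cen,np.degrees(np.arctan2(dd[1],dd[0]))
E
python3 - <<'E'
from sp import *
c=dict(np.load('w2.npz'))
spanner(c,.027,(230,0,395,200))
print(pt(c,320,120),pt(c,268,18),pt(c,317,70),pt(c,200,60))
L=onz(c,268,18,.027);Rr=onz(c,362,12,.027);print(L,Rr,np.linalg.norm(L-Rr),(L+Rr)/2)
print(onz(c,90,185,.011),onz(c,380,212,.011),pose()[0])
E
```

```text
handle ((425.8678283691406, -306.5176086425781), (89.20545959472656, 20.55940818786621), 3.2266414165496826) dir 2.497544824979007
head centre [ 549.67081703 -299.1405493    51.64126035] 131 rms 0.8280655202129384
yaw blue->centre 3.487080380758036 dist 120.99634836747194
extent tips 129.98630091188753 -50.638312060540734 55.03877332917262
[ 0.4550444  -0.30485266  0.02712613] [ 0.54959871 -0.2553552   0.02770383] [ 0.50341235 -0.3019424   0.02653739] [ 0.51544572 -0.18026173  0.01004812]
[ 0.5497863 -0.2552509  0.027    ] [ 0.55469029 -0.34502987  0.027     ] 0.0899128083438593 [ 0.55223829 -0.30014038  0.027     ]
[ 0.38284406 -0.04025133  0.011     ] [ 0.3495572  -0.37534391  0.011     ] [ 0.3912142  -0.30237957  0.20027779]
```

```bash
python3 drive.py '[[0.036,0.001,0.02,0,0,-3.3],[0.071,0.001,0.05,0,0,-3.3],[0.071,0.001,0.09,0,0,-3.3],[0.071,0.001,0.13,0,0,-3.3],[0.071,0.001,0.14,0,0,-3.3],[0.071,0.001,0.14,0,0,-3.3],[0.071,0.001,0.14,0,0,-3.3]]' 0.05
python3 drive.py '[[0,0,0.015,0,0,0],[0,0,0.03,0,0,0],[0,0,0.04,0,0,0],[0,0,0.044,0,0,0],[0,0,0.046,0,0,0],[0,0,0.046,0,0,0]]'; python3 -c "
from h import *
print(pose()[0],pose()[1].as_euler('xyz',degrees=True))"
```

```text
time_s: 3.13
tcp_pos: [0.463, -0.303, 0.0623]
eef_rot: [180.0, -0.0, 3.4]
contact_force: [-0.2, 0.3, 0.9]
gripper_width: 0.0509
gripper_force: 0.0
time_s: 3.63
tcp_pos: [0.4628, -0.3037, 0.016]
eef_rot: [180.0, -0.1, 3.3]
contact_force: [0.5, -0.2, 0.6]
gripper_width: 0.05
gripper_force: 0.0
[ 0.46284683 -0.30372686  0.01602117] [ 1.79967331e+02 -6.95324579e-02  3.30731908e+00]
```

```bash
python3 drive.py '[[0,0,0.002,0,0,0],[0,0,0.002,0,0,0]]' && python3 drive.py '[[0,0,0,0,0,0],[0,0,0,0,0,0],[0,0,0,0,0,0],[0,0,0,0,0,0],[0,0,0,0,0,0],[0,0,0,0,0,0],[0,0,0,0,0,0],[0,0,0,0,0,0]]' 0.0 50
python3 -c "
from h import *
print(pose()[0],pose()[1].as_euler('xyz',degrees=True))"
```

```text
time_s: 3.8
tcp_pos: [0.4626, -0.3037, 0.0136]
eef_rot: [180.0, -0.1, 3.3]
contact_force: [0.8, 0.3, -0.5]
gripper_width: 0.0501
gripper_force: 0.0
time_s: 4.47
tcp_pos: [0.4623, -0.3036, 0.0131]
eef_rot: [180.0, -0.0, 3.3]
contact_force: [0.1, -0.1, 0.6]
gripper_width: 0.0213
gripper_force: 50.0
[ 0.46227644 -0.30360035  0.01311145] [ 1.79993968e+02 -2.77209632e-03  3.29866665e+00]
```

```bash
python3 drive.py '[[0,0,-0.01,0,0,0],[0,0,-0.03,0,0,0],[0,0,-0.06,0,0,0],[0,0,-0.1,0,0,0],[0,0,-0.14,0,0,0],[0,0,-0.18,0,0,0],[0,0,-0.21,0,0,0],[0,0,-0.22,0,0,0]]'
python3 drive.py '[[0,-0.01,0,0,0,0],[-0.01,-0.03,0,0,0,2],[-0.01,-0.07,0,0,0,5],[-0.02,-0.11,0,0,0,8],[-0.02,-0.15,0,0,0,11],[-0.03,-0.19,0,0,0,14],[-0.04,-0.23,0,0,0,17.15],[-0.04,-0.27,0,0,0,17.15],[-0.04,-0.31,0,0,0,17.15],[-0.04,-0.35,0,0,0,17.15],[-0.04,-0.38,0,0,0,17.15],[-0.04,-0.4,0,0,0,17.15]]'
python3 -c "
from h import *
p,q=pose();print(p,q.as_euler('xyz',degrees=True), q.inv().apply(np.array([.3898,.2463,.235])-p))"
```

```text
time_s: 5.13
tcp_pos: [0.4639, -0.3044, 0.2395]
eef_rot: [179.8, -0.4, 3.3]
contact_force: [0.3, 0.5, -0.5]
gripper_width: 0.0215
gripper_force: 50.0
time_s: 6.13
tcp_pos: [0.3976, 0.0958, 0.2319]
eef_rot: [180.0, 0.1, -13.7]
contact_force: [1.3, 0.7, -1.5]
gripper_width: 0.0211
gripper_force: 50.0
[0.39764459 0.09584091 0.23190649] [ 1.79963085e+02  8.25447630e-02 -1.37485805e+01] [-0.04338262 -0.14428179 -0.00312398]
```

```bash
python3 drive.py '[[-0.005,-0.02,0,0,0,0],[-0.02,-0.06,0,0,0,0],[-0.03,-0.1,0,0,0,0],[-0.04,-0.13,0,0,0,0],[-0.043,-0.144,0,0,0,0.1],[-0.043,-0.144,0,0,0,0.1],[-0.043,-0.144,0,0,0,0.1]]'
python3 - <<'E'
from h import *
c=cap('wrist','w3.png');np.savez('w3.npz',**c)
p,q=pose();print(p,q.as_euler('xyz',degrees=True))
E
```

```text
time_s: 6.72
tcp_pos: [0.3909, 0.2436, 0.2315]
eef_rot: [179.8, 0.1, -13.9]
contact_force: [0.1, -1.6, -1.1]
gripper_width: 0.0214
gripper_force: 50.0
[0.39105701 0.24291391 0.23180608] [ 1.79859865e+02  8.11753640e-02 -1.39260469e+01]
```

View pics/w3.png

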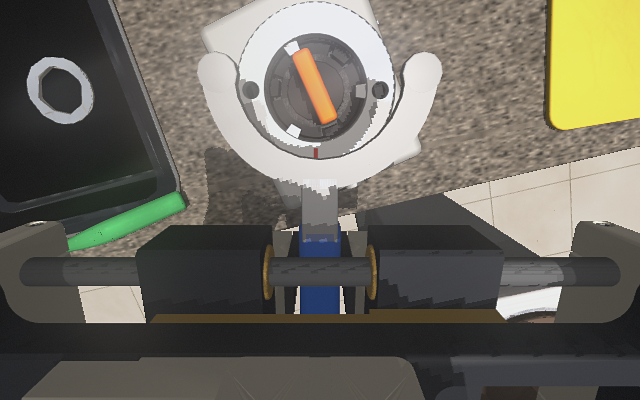

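The view shows the C-head hovering over the ring, tips near (218,72) and (422,72), with ring holes at (251,90) and (380,89).

```bash
cat >> sp.py <<'E'
def head(c,ztop):
    v,u=np.mgrid[0:215,150:480];v=v.ravel();u=u.ravel();T=np.array(c['cam_to_world']);zz=c['z_map'][v,u]
    Pw=(T[:3,:3]@np.array([(u-c['cx'])/c['fx']*zz,(v-c['cy'])/c['fy']*zz,zz])).T+T[:3,3]
    k=(abs(Pw[:,2]-ztop)<.012)&(zz>0); print('head z',np.median(Pw[k,2]),k.sum())
    m=np.zeros(c['z_map'].shape,np.uint8);m[v[k],u[k]]=1
    m=cv2.morphologyEx(m,cv2.MORPH_OPEN,np.ones((3,3),np.uint8))
    cs,_=cv2.findContours(m,cv2.RETR_EXTERNAL,cv2.CHAIN_APPROX_NONE);K=max(cs,key=len)[:,0]
    K=np.array([onz(c,a,b,ztop)[:2] for a,b in K])*1000
    from scipy.optimize import least_squares
    p,q=pose();d=q.apply([1,0,0])[:2];t=np.array([-d[1],d[0]]);cen=(p[:2]*1000+88*d)
    for it in range(8):
        x=(K-cen)@d;r_=np.linalg.norm(K-cen,axis=1);y=abs((K-cen)@t)
        o=(x<-2)&(y>16)&(abs(r_-51.5)<5);i=(x<-2)&(abs(r_-38.5)<5)
        f=least_squares(lambda s:np.r_[np.linalg.norm(K[o]-s[:2],axis=1)-52+s[2],np.linalg.norm(K[i]-s[:2],axis=1)-38-s[2]],[*cen,0],loss='soft_l1');cen=f.x[:2]
    tips=[]
    for sg in(1,-1):
        g=cen+sg*45*t
        for it in range(8):
            e=K[(abs(np.linalg.norm(K-g,axis=1)-7)<3)&((K-cen)@d>1)]
            ff=least_squares(lambda s:np.linalg.norm(e-s[:2],axis=1)-s[2],[*g,7],loss='soft_l1');g=ff.x[:2]
        tips.append(g);print('tip',ff.x,len(e),((g-cen)@d,(g-cen)@t))
    D=tips[0]-tips[1];print('centre',f.x,'rms',np.sqrt((f.fun**2).mean()),'tipmid',(tips[0]+tips[1])/2,'sep',np.linalg.norm(D),'yaw',np.degrees(np.arctan2(D[1],D[0]))-90)
    return cen/1000,tips
E
python3 - <<'E'
from sp import *
c=dict(np.load('w3.npz'))
cen,t=head(c,.2455)
hs=holes(c,[(251,90),(380,89)])
A,B=hs[0][2],hs[1][2]
print([h[:2] for h in hs],A,B,np.linalg.norm(A-B),(A+B)/2,np.degrees(np.arctan2(*(A-B)[[1,0]]))-90)
p,q=pose();print('tool->centre',q.inv().apply([*cen-p[:2],0]))
E
```

```text
head z 0.24535770213432684 12663
tip [485.69493314 265.13373674   9.10525205] 50 (np.float64(-1.7596933235961778), np.float64(44.5194688314097))
tip [464.4691     178.73974122   9.2127751 ] 53 (np.float64(-1.569256189391833), np.float64(-44.44348020102447))
centre [ 4.76688425e+02  2.21499273e+02 -3.35588427e-01] rms 0.5674704831354298 tipmid [475.08201657 221.93673898] sep 88.96324214640536 yaw -13.80339776501846
[(array([250.55,  94.8 ]), np.int32(40)), (array([382.76923077,  91.69230769]), np.int32(26))] [0.48295325 0.26928209 0.162     ] [0.46288756 0.17908748 0.162     ] 0.09239967430782173 [0.47292041 0.22418478 0.162     ] -12.542395507717714
tool->centre [ 0.08826822  0.00017666 -0.00012462]
```

Run:
```python
import cv2
f=cv2.imread('pics/w3.png');a=f[70:115,225:275];b=f[70:115,357:407]
cv2.imwrite('pics/w3c.png',cv2.resize(cv2.hconcat([a,b]),None,fx=7,fy=7,interpolation=cv2.INTER_NEAREST))
```

```text
(no output)
```

View pics/w3c.png

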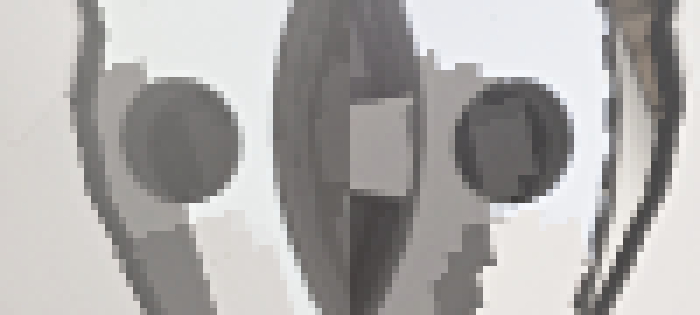

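The crop shows both holes as clean dark discs, centred at image pixels (250.5,89.5) and (380.0,89.5).

Run:
```python
from sp import *
c=dict(np.load('w3.npz'))
A,B=onz(c,250.5,89.5,.162),onz(c,380,89.5,.162)
print(A,B,np.linalg.norm(A-B),(A+B)/2,np.degrees(np.arctan2(*(A-B)[[1,0]]))-90)
m=(A+B)/2;g=m-.088*np.array([np.cos(np.radians(-13.9)),np.sin(np.radians(-13.9)),0]);p,q=pose();print(p,g,q.inv().apply([*(g-p)[:2],0]))
```

```text
[0.48631444 0.26827869 0.162     ] [0.46477307 0.18069285 0.162     ] 0.09019595310497469 [0.47554375 0.22448577 0.162     ] -13.817411660963273
[0.39105701 0.24291391 0.23180608] [0.3901207  0.24562584 0.162     ] [-1.56146407e-03 -2.40686846e-03 -3.67452062e-06]
```

```bash
python3 drive.py '[[-0.0015,-0.0025,0.01,0,0,0],[-0.0015,-0.0025,0.03,0,0,0],[-0.0015,-0.0025,0.045,0,0,0],[-0.0015,-0.0025,0.05,0,0,0],[-0.0015,-0.0025,0.05,0,0,0],[-0.0015,-0.0025,0.05,0,0,0],[-0.0015,-0.0025,0.05,0,0,0]]'
python3 - <<'E'
from sp import *
c=cap('wrist','w4.png');np.savez('w4.npz',**c)
p,q=pose();print(p,q.as_euler('xyz',degrees=True));cen,t=head(c,p[2]+.0139)
print('tool->centre',q.inv().apply([*cen-p[:2],0]))
E
```

```text
time_s: 7.35
tcp_pos: [0.3917, 0.2465, 0.1839]
eef_rot: [-179.9, -0.0, -14.0]
contact_force: [-0.3, 0.2, -1.0]
gripper_width: 0.0217
gripper_force: 50.0
[0.39169684 0.24665977 0.18395165] [-1.79916121e+02 -4.56214127e-02 -1.39732875e+01]
head z 0.19766631553152228 15264
tip [486.68714457 267.72454011   9.00154374] 53 (np.float64(-1.4732777555528305), np.float64(44.39810090677607))
tip [465.2067859  181.53088795   9.18936814] 51 (np.float64(-1.5048606436801393), np.float64(-44.43176727389512))
centre [ 4.77396036e+02  2.24284484e+02 -3.54605265e-01] rms 0.5330918633713669 tipmid [475.94696523 224.62771403] sep 88.8299019544852 yaw -13.993658628806955
tool->centre [8.85661394e-02 1.01952664e-03 6.90277860e-05]
```

View pics/w4.png

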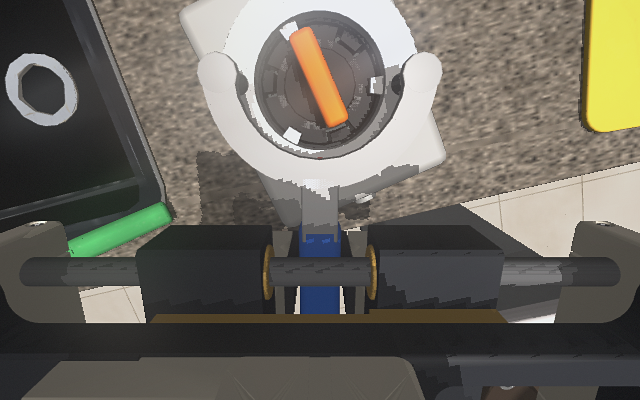

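The view shows the head low over the ring, with the holes now partly hidden behind its tips at (240,85) and (397,85), symmetric about the spanner axis.

```bash
python3 drive.py '[[-0.0014,0.0008,0.008,0,0,0],[-0.0014,0.0008,0.014,0,0,0],[-0.0014,0.0008,0.018,0,0,0],[-0.0014,0.0008,0.02,0,0,0],[-0.0014,0.0008,0.022,0,0,0],[-0.0014,0.0008,0.023,0,0,0],[-0.0014,0.0008,0.023,0,0,0]]'
python3 drive.py '[[0,0,0.001,0,0,0],[0,0,0.002,0,0,0],[0,0,0.003,0,0,0],[0,0,0.003,0,0,0]]'
python3 -c "
from h import *
p,q=pose();s=r.get_state();print(p,q.as_euler('xyz',degrees=True),s['contact_force'],s['moment'])"
```

```text
time_s: 7.98
tcp_pos: [0.3896, 0.2459, 0.1598]
eef_rot: [180.0, 0.0, -14.0]
contact_force: [0.3, 0.8, -1.6]
gripper_width: 0.0211
gripper_force: 50.0
time_s: 8.32
tcp_pos: [0.3896, 0.2459, 0.1569]
eef_rot: [180.0, 0.0, -14.0]
contact_force: [0.8, -1.1, -0.8]
gripper_width: 0.0213
gripper_force: 50.0
[0.38960607 0.24590823 0.15689787] [ 1.79994425e+02  4.52514104e-03 -1.39593342e+01] [ 0.77600896 -1.05758478 -0.80481105] [-0.01044766 -0.010062    0.01901899]
```

```bash
python3 drive.py '[[0,0,0.001,0,0,0],[0,0,0.002,0,0,0],[0,0,0.0025,0,0,0],[0,0,0.0025,0,0,0],[0,0,0.0025,0,0,0],[0,0,0.0025,0,0,0]]'
python3 - <<'E'
from sp import *
c=cap('wrist');p,q=pose();s=r.get_state();print(p,q.as_euler('xyz',degrees=True),s['contact_force'],s['moment']);cen,t=head(c,p[2]+.0139)
E
```

```text
time_s: 8.82
tcp_pos: [0.3896, 0.246, 0.1546]
eef_rot: [180.0, -0.0, -14.0]
contact_force: [-0.1, -0.5, -0.5]
gripper_width: 0.0215
gripper_force: 50.0
[0.38963825 0.24598014 0.15456236] [-1.79998554e+02  9.89364100e-04 -1.39580282e+01] [-0.14713728 -0.15304678 -1.19781581] [ 0.00032377  0.07238602 -0.00219693]
head z 0.16795058397383178 21007
tip [-1.88508428e+04 -3.76704697e+04  7.00000000e+00] 0 (np.float64(-9616.748226414447), np.float64(-41437.59244552027))
tip [-5.38618258e+03  3.31981994e+04  7.00000000e+00] 0 (np.float64(-13643.968989379413), np.float64(30586.339865559035))
centre [477.15363096 223.91600982  -1.92120641] rms 0.910195686915347 tipmid [-12118.5127005   -2236.13514871] sep 72136.43555219636 yaw -190.75766519230152
```

```bash
python3 drive.py '[[0.0003,0.0077,0,0,0,-5],[0.0013,0.0153,0,0,0,-10],[0.003,0.0228,0,0,0,-15],[0.0053,0.0301,0,0,0,-20],[0.0082,0.0372,0,0,0,-25],[0.0118,0.044,0,0,0,-30],[0.0118,0.044,0,0,0,-30],[0.0118,0.044,0,0,0,-30]]'
python3 - <<'E'
from h import *
p,q=pose();s=r.get_state();print(p,q.as_euler('xyz',degrees=True),s['contact_force'],s['moment'],p+q.apply([.088,0,0]))
E
```

```text
time_s: 9.53
tcp_pos: [0.3909, 0.2008, 0.1548]
eef_rot: [-180.0, -0.1, 15.9]
contact_force: [1.4, 0.8, -0.8]
gripper_width: 0.0213
gripper_force: 50.0
[0.39090845 0.20077887 0.15480107] [-1.79954680e+02 -6.11780704e-02  1.59056744e+01] [ 1.39613676  0.83875331 -0.75170171] [ 0.57579947 -0.51299676  0.05409374] [0.47553925 0.22489565 0.15489503]
```

```bash
python3 drive.py '[[0.0003,0.0077,0,0,0,-5],[0.0013,0.0153,0,0,0,-10],[0.003,0.0228,0,0,0,-15],[0.0053,0.0301,0,0,0,-20],[0.0067,0.0337,0,0,0,-22.5],[0.0082,0.0372,0,0,0,-25],[0.0082,0.0372,0,0,0,-25],[0.0082,0.0372,0,0,0,-25]]'
python3 drive.py '[[0.0001,0.0031,0,0,0,-2],[0.0001,0.0031,0,0,0,-2],[0.0001,0.0031,0,0,0,-2]]'
python3 - <<'E'
from h import *
p,q=pose();s=r.get_state();print(p,q.as_euler('xyz',degrees=True),s['contact_force'],s['moment'],p+q.apply([.088,0,0]))
c=cap('wrist','w5.png')
E
```

```text
time_s: 10.2
tcp_pos: [0.4092, 0.1678, 0.1548]
eef_rot: [-180.0, -0.1, 40.9]
contact_force: [2.9, 2.4, -1.7]
gripper_width: 0.0213
gripper_force: 50.0
time_s: 10.45
tcp_pos: [0.4113, 0.1656, 0.1549]
eef_rot: [180.0, -0.1, 42.9]
contact_force: [3.2, 3.6, -1.6]
gripper_width: 0.0214
gripper_force: 50.0
[0.41131929 0.16562619 0.15487627] [ 1.79997757e+02 -1.01750748e-01  4.29036910e+01] [ 3.22839945  3.61029131 -1.64824896] [ 1.1104356  -1.39164542 -0.22254788] [0.4757791  0.22553368 0.15503255]
```

View pics/w5.png

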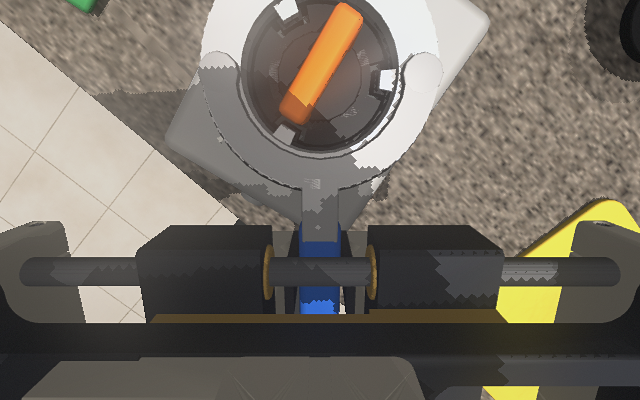

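The view shows the head still seated on the ring, with the lugs at (290,10), (382,83) and (285,135) turned round relative to the bail. The stop has not been felt clearly yet, so I turn a little more.

```bash
python3 drive.py '[[0.0001,0.0031,0,0,0,-2],[0.0001,0.0031,0,0,0,-2],[0.0001,0.0031,0,0,0,-2]]'
python3 drive.py '[[0.0001,0.0031,0,0,0,-2],[0.0001,0.0031,0,0,0,-2],[0.0001,0.0031,0,0,0,-2]]'
python3 - <<'E'
from h import *
p,q=pose();s=r.get_state();print(p,q.as_euler('xyz',degrees=True),s['contact_force'],s['moment'],p+q.apply([.088,0,0]))
E
```

```text
time_s: 10.75
tcp_pos: [0.4125, 0.1645, 0.1545]
eef_rot: [-179.8, -0.1, 44.8]
contact_force: [-3.7, 10.9, -1.3]
gripper_width: 0.0218
gripper_force: 50.5
time_s: 11.0
tcp_pos: [0.4133, 0.164, 0.1543]
eef_rot: [-179.6, -0.2, 46.8]
contact_force: [-15.7, 20.5, 2.4]
gripper_width: 0.0215
gripper_force: 51.1
[0.4132819  0.16404109 0.15425233] [-179.62937182   -0.18673398   46.75255005] [-15.66660826  20.53454907   2.41036471] [ 7.60536208  5.55263341 -1.01636503] [0.47357483 0.22814008 0.15453913]
```

```bash
python3 drive.py '[[0.0001,-0.0038,0,0,0,2.5],[0.0001,-0.0038,0,0,0,2.5],[0.0001,-0.0038,0,0,0,2.5]]'
python3 - <<'E'
from h import *
p,q=pose();s=r.get_state();print(p,q.as_euler('xyz',degrees=True),s['contact_force'],s['moment'],p+q.apply([.088,0,0]))
E
```

```text
time_s: 11.25
tcp_pos: [0.4123, 0.165, 0.1548]
eef_rot: [-179.9, -0.1, 44.4]
contact_force: [-1.9, 7.6, -1.7]
gripper_width: 0.0214
gripper_force: 49.9
[0.41234529 0.16498249 0.15475285] [-1.79908103e+02 -1.38872780e-01  4.44010784e+01] [-1.87675861  7.58907958 -1.68640476] [ 3.12745689  0.40998245 -0.23387801] [0.47521755 0.22655387 0.15496615]
```

```bash
python3 drive.py '[[0,-0.0018,0,0,0,1.2],[0,-0.0018,0,0,0,1.2],[0,-0.0018,0,0,0,1.2]]'
python3 drive.py '[[0,0,-0.004,0,0,0],[0,0,-0.008,0,0,0],[0,0,-0.012,0,0,0],[0,0,-0.016,0,0,0],[0,0,-0.03,0,0,0],[0,0,-0.06,0,0,0],[0,0,-0.08,0,0,0],[0,0,-0.085,0,0,0],[0,0,-0.085,0,0,0]]'
python3 - <<'E'
from h import *
p,q=pose();s=r.get_state();print(p,q.as_euler('xyz',degrees=True),s['contact_force'],s['moment'])
c=cap('wrist','w6.png');np.savez('w6.npz',**c)
E
```

```text
time_s: 11.5
tcp_pos: [0.4113, 0.1655, 0.1548]
eef_rot: [-180.0, -0.1, 43.3]
contact_force: [0.6, 5.3, -2.0]
gripper_width: 0.0216
gripper_force: 49.8
time_s: 12.25
tcp_pos: [0.411, 0.1644, 0.2405]
eef_rot: [-180.0, -0.1, 43.3]
contact_force: [0.3, -0.4, -2.0]
gripper_width: 0.0216
gripper_force: 49.6
[0.41104646 0.16443375 0.24052078] [-1.79995621e+02 -6.50830640e-02  4.32654340e+01] [ 0.2657378  -0.44078867 -2.03261865] [-0.11298832 -0.01660107 -0.00142877]
```

View pics/w6.png

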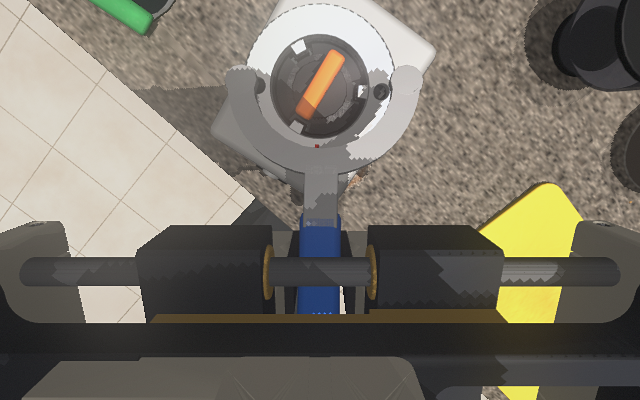

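The lifted spanner is clear of the ring. The holes are at about (259,87) and (381,91), and the red stroke is just visible at (317,146).

Run:
```python
from sp import *
c=dict(np.load('w6.npz'))
p,q=pose();cen,t=head(c,p[2]+.0139);print('tool->centre',q.inv().apply([*cen-p[:2],0]))
B=onz(c,381,91,.162);C=np.array([.4755,.2248,.162]);d=C-B;print(B,np.linalg.norm(d),np.degrees(np.arctan2(d[1],d[0]))-90)
yaw=3.0;g=np.array([.550,-.2995])-.088*np.array([np.cos(np.radians(yaw)),np.sin(np.radians(yaw))])
print(g,q.inv().apply([*(g-p[:2]),0]))
```

```text
head z 0.24392324717488845 1084
tip [443.73396129 257.09310272   7.        ] 0 (np.float64(0.0), np.float64(44.99997618081305))
tip [505.42431947 191.56222893   7.        ] 0 (np.float64(0.0), np.float64(-44.99997618081305))
centre [474.57914038 224.32766582   0.        ] rms nan tipmid [474.57914038 224.32766582] sep 89.99997618080988 yaw 43.27089765793005
tool->centre [ 8.79999534e-02 -2.56782850e-08 -6.40235471e-05]
[0.50451342 0.19069648 0.162     ] 0.04477530992117422 40.38933412823985
[ 0.4621206  -0.30410556] [-2.83285093e-01  3.76223702e-01  5.52073044e-05]sp.py:47: RuntimeWarning: Mean of empty slice.
  D=tips[0]-tips[1];print('centre',f.x,'rms',np.sqrt((f.fun**2).mean()),'tipmid',(tips[0]+tips[1])/2,'sep',np.linalg.norm(D),'yaw',np.degrees(np.arctan2(D[1],D[0]))-90)
  ret = ret.dtype.type(ret / rcount)
```

Run:
```python
from sp import *
c=dict(np.load('w6.npz'));p,q=pose()
for u,v in((320,240),(318,215),(318,200),(318,180),(240,85),(242,110),(410,85),(405,110),(260,140),(380,140),(350,80),(320,15)):
    P=pt(c,u,v);print(u,v,P.round(4),q.inv().apply(P-p).round(4))
```

```text
320 240 [0.4168 0.169  0.2514] [ 0.008   0.0007 -0.0123]
318 215 [0.4247 0.1779 0.2464] [ 0.0199 -0.0004 -0.0073]
318 200 [0.43   0.1829 0.2433] [ 0.0271 -0.0004 -0.0041]
318 180 [0.4374 0.1898 0.241 ] [ 0.0373 -0.0004 -0.0018]
240 85 [0.4435 0.254  0.2206] [ 0.0857 -0.0429  0.0186]
242 110 [0.4347 0.2441 0.2244] [ 0.0726 -0.0417  0.0148]
410 85 [0.5059 0.1873 0.2248] [0.0854 0.0484 0.0143]
405 110 [0.4948 0.1804 0.2281] [0.0726 0.0458 0.011 ]
260 140 [0.4304 0.226  0.2308] [ 0.057  -0.0315  0.0083]
380 140 [0.4743 0.1798 0.2339] [0.0573 0.0323 0.0053]
350 80 [0.4962 0.2124 0.1492] [0.0956 0.0235 0.0899]
320 15 [0.51   0.2568 0.1617] [0.1361 0.0007 0.0774]
```

The depth points show the spanner is pitched about 20° head-down in the grip, so it slipped on withdrawal. I'll carry it over the board, measure its tilt there and correct by tilting the tool.

```bash
python3 drive.py '[[-0.01,0.01,0,0,0,2],[-0.03,0.04,0,0,0,5],[-0.05,0.07,0,0,0,9],[-0.08,0.1,0,0,0,13],[-0.1,0.13,0,0,0,17],[-0.12,0.16,0,0,0,21],[-0.15,0.2,0,0,0,25],[-0.18,0.23,0,0,0,29],[-0.2,0.26,0,0,0,33],[-0.23,0.3,0,0,0,37],[-0.25,0.33,0,0,0,40.3],[-0.27,0.36,0,0,0,40.3]]' 0.0 60
python3 drive.py '[[0,0.01,0,0,0,0],[-0.01,0.02,0,0,0,0],[-0.01,0.02,0,0,0,0],[-0.01,0.02,0,0,0,0]]'
cat >> sp.py <<'E'
def plane(c):
    """spanner top plane in the tool frame from depth"""
    v,u=np.mgrid[0:235,190:450];v=v.ravel();u=u.ravel();T=np.array(c['cam_to_world']);zz=c['z_map'][v,u]
    Pw=(T[:3,:3]@np.array([(u-c['cx'])/c['fx']*zz,(v-c['cy'])/c['fy']*zz,zz])).T+T[:3,3]
    p,q=pose();P=q.inv().apply(Pw-p);P=P[(zz>0)&(P[:,2]<.06)&(P[:,2]>-.03)&(P[:,0]>.015)&(P[:,0]<.16)&(abs(P[:,1])<.06)]
    for it in range(5):
        A=np.c_[P[:,:2],np.ones(len(P))];k,*_=np.linalg.lstsq(A,P[:,2],rcond=None);e=P[:,2]-A@k;P=P[abs(e)<max(.0015,2*e.std())]
    print('z=%.4fx+%.4fy+%.4f'%tuple(k),'n',len(P),'rms',e.std(),'pitch,roll deg',np.degrees(np.arctan(k[:2])))
    return k,P
E
python3 - <<'E'
from sp import *
p,q=pose();print(p,q.as_euler('xyz',degrees=True));c=cap('wrist','w7.png');np.savez('w7.npz',**c);k,P=plane(c)
print(P[:,0].max(),P[:,1].min(),P[:,1].max())
E
```

```text
time_s: 13.3
tcp_pos: [0.4599, -0.2848, 0.2378]
eef_rot: [-179.9, 0.2, 2.7]
contact_force: [2.6, 1.9, -0.9]
gripper_width: 0.0214
gripper_force: 59.5
time_s: 13.63
tcp_pos: [0.4512, -0.3029, 0.2384]
eef_rot: [-179.9, 0.1, 2.9]
contact_force: [-0.4, 0.6, -2.7]
gripper_width: 0.0216
gripper_force: 59.5
[ 0.45117944 -0.30294408  0.23835701] [-1.79937834e+02  1.32055292e-01  2.91624978e+00]
z=0.3780x+-0.0314y+-0.0130 n 9217 rms 0.0006142443228682592 pitch,roll deg [20.70660157 -1.8010252 ]
0.09608563218697945 -0.05035991156359705 0.05633151967832438
```

```bash
python3 drive.py '[[0.002,0,0.01,0,0,0],[0.005,0,0.04,0,0,0],[0.011,0.001,0.08,0,0,0],[0.011,0.001,0.11,0,0,0],[0.011,0.001,0.12,0,0,0],[0.011,0.001,0.12,0,0,0]]'
python3 drive.py '[[0,0,0.005,0.5,5,0],[0,0,0.02,1,10,0],[0,0,0.04,1.5,15,0],[0,0,0.06,2,20.5,0],[0,0,0.075,2,20.5,0],[0,0,0.08,2,20.5,0],[0,0,0.08,2,20.5,0]]'
python3 - <<'E'
from sp import *
p,q=pose();print(p,q.as_euler('xyz',degrees=True));c=cap('wrist');k,P=plane(c)
n=q.apply(np.array([-k[0],-k[1],1])/np.linalg.norm([k[0],k[1],1]));print('normal',n)
print('down 10mm tool',q.inv().apply([0,0,-.01]), 'below-TCP of underside', .016-(abs(k[2])/np.linalg.norm([k[0],k[1],1])))
E
```

```text
time_s: 14.18
tcp_pos: [0.4623, -0.3019, 0.1167]
eef_rot: [-179.9, 0.3, 3.1]
contact_force: [-0.6, -0.1, -0.8]
gripper_width: 0.0217
gripper_force: 59.5
time_s: 14.77
tcp_pos: [0.4648, -0.3038, 0.0404]
eef_rot: [-177.9, -20.5, 2.7]
contact_force: [-0.2, -0.1, -0.6]
gripper_width: 0.0214
gripper_force: 59.5
[ 0.46479094 -0.30383303  0.04037214] [-177.9348477   -20.5021925     2.69562597]
z=-0.0326x+-0.0379y+0.0303 n 19459 rms 0.021572510712827106 pitch,roll deg [-1.86719702 -2.17199995]
normal [ 0.3802207   0.01603574 -0.92475677]
down 10mm tool [-0.00350243  0.00033753  0.0093605 ] below-TCP of underside -0.014248666713695995
```

```bash
sed -i 's/    for it in range(5):\n        A=np/&/; s/^    p,q=pose();P=q.inv().apply(Pw-p);P=P\[/    p,q=pose();P=q.inv().apply(Pw-p);P=P[(abs(P[:,2]-.378*P[:,0]+.013)<.006)\&/' sp.py
python3 - <<'E'
from sp import *
p,q=pose();print(p);c=cap('wrist');k,P=plane(c)
n=q.apply(np.array([-k[0],-k[1],1])/np.linalg.norm([k[0],k[1],1]));print('normal',n)
W=q.apply(P)+p;print('top z',W[:,2].mean(),W[:,2].min(),W[:,2].max())
E
```

```text
[ 0.46541145 -0.3038713   0.04101746]
z=0.3779x+-0.0318y+-0.0137 n 9317 rms 0.0006122286722820697 pitch,roll deg [20.70046025 -1.82127381]
normal [-0.00274748  0.00318829 -0.99999114]
top z 0.05364100611558015 0.052017594380765295 0.05516461382750987
```

```bash
python3 drive.py '[[-0.0028,0.0003,0.0075,0,0,0],[-0.0053,0.0005,0.014,0,0,0],[-0.007,0.0007,0.0187,0,0,0],[-0.0079,0.0008,0.021,0,0,0],[-0.0084,0.0008,0.0225,0,0,0],[-0.0088,0.0008,0.0234,0,0,0],[-0.0088,0.0008,0.0234,0,0,0]]'
python3 - <<'E'
from sp import *
p,q=pose();print(p,r.get_state()['contact_force']);c=cap('wrist');k,P=plane(c)
W=q.apply(P)+p;print('top z',W[:,2].mean(),W[:,2].min(),W[:,2].max())
E
```

```text
time_s: 15.45
tcp_pos: [0.4639, -0.3033, 0.0144]
eef_rot: [-177.9, -20.5, 2.7]
contact_force: [-0.2, 0.1, -0.8]
gripper_width: 0.0217
gripper_force: 59.9
[ 0.46391828 -0.30327032  0.01435081] [-0.17611177  0.1395636  -0.83547657]
z=0.3762x+-0.0319y+-0.0138 n 9344 rms 0.0006204803622277009 pitch,roll deg [20.61665047 -1.8281655 ]
top z 0.02715542840436488 0.02548585446452519 0.028709281905978042
```

```bash
python3 drive.py '[[0,0,0,0,0,0],[0,0,0,0,0,0],[0,0,0,0,0,0],[0,0,0,0,0,0],[0,0,0,0,0,0]]' 0.05
python3 drive.py '[[0,0,-0.01,0,0,0],[0,0,-0.03,0,0,0],[0,0,-0.07,0,0,0],[0,0,-0.11,0,0,0],[0,0,-0.14,0,-5,0],[0,0,-0.18,0,-10,0],[0,0,-0.2,0,-15,0],[0,0,-0.2,-2,-20.5,0],[0,0,-0.2,-2,-20.5,0]]'
python3 - <<'E'
from sp import *
p,q=pose();print(p,q.as_euler('xyz',degrees=True));c=cap('wrist','w8.png');np.savez('w8.npz',**c);spanner(c,.027,(200,0,395,210))
g=np.array([.4755,.2248,.245])
E
```

```text
time_s: 15.92
tcp_pos: [0.4641, -0.3034, 0.0148]
eef_rot: [-177.9, -20.5, 2.7]
contact_force: [-0.3, 1.3, 1.0]
gripper_width: 0.0473
gripper_force: 0.4
time_s: 16.67
tcp_pos: [0.3961, -0.3147, 0.2043]
eef_rot: [179.7, 0.1, 3.1]
contact_force: [0.4, 0.1, -1.0]
gripper_width: 0.0501
gripper_force: 0.0
[ 0.39611405 -0.31465954  0.20428836] [1.79690602e+02 1.21874240e-01 3.06936197e+00]
handle ((429.8656921386719, -305.54302978515625), (87.73576354980469, 19.254079818725586), 2.264014720916748) dir 1.1165541240631247
head centre [ 553.61825329 -300.79473706   51.64201221] 127 rms 0.813268976608139
yaw blue->centre 2.1750338252348076 dist 121.11799756798426
extent tips 129.6574816734772 -51.17361263629815 55.59734624946709
```

View pics/w8.png

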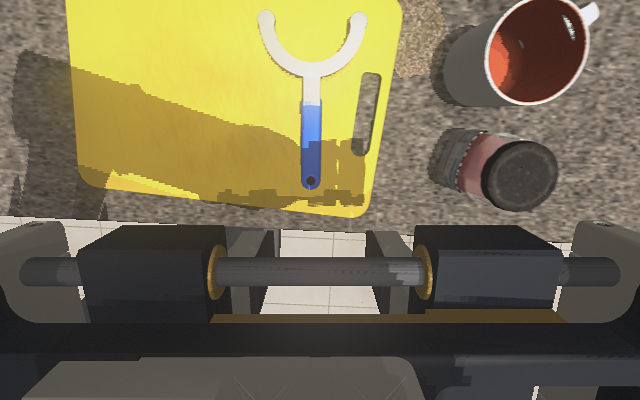

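The spanner lies flat on the board, head at (313,40) and handle to (311,185). The bystanders have not moved. Next is the carrier.

```bash
python3 drive.py '[[0,-0.03,-0.02,0,0,0],[0.01,-0.07,-0.04,0,0,-4],[0.01,-0.11,-0.05,0,0,-7.4],[0.01,-0.15,-0.05,0,0,-7.4],[0.02,-0.19,-0.05,0,0,-7.4],[0.02,-0.23,-0.05,0,0,-7.4],[0.03,-0.27,-0.05,0,0,-7.4],[0.03,-0.31,-0.05,0,0,-7.4],[0.03,-0.35,-0.05,0,0,-7.4],[0.04,-0.39,-0.05,0,0,-7.4],[0.04,-0.43,-0.05,0,0,-7.4],[0.05,-0.47,-0.05,0,0,-7.4]]' 0.05
python3 drive.py '[[0,-0.04,0,0,0,0],[0,-0.065,0,0,0,0],[0,-0.065,0,0,0,0],[0,-0.065,0,0,0,0]]'
python3 - <<'E'
from h import *
p,q=pose();print(p,q.as_euler('xyz',degrees=True));c=cap('wrist','w9.png');np.savez('w9.npz',**c)
hsv=cv2.cvtColor(c['frame'],cv2.COLOR_RGB2HSV);H,S,V=[hsv[:,:,i].astype(int) for i in range(3)]
m=(H>5)&(H<22)&(S>130)&(V>90);v,u=np.nonzero(m)
k=np.array([[*pt(c,a,b)] for a,b in zip(u,v)]);k=k[(abs(k[:,2]-.190)<.004)&(abs(k[:,0]-.475)<.06)&(abs(k[:,1]-.225)<.06)]
print(len(k),k.mean(0),cv2.minAreaRect((k[:,:2]*1000).astype(np.float32)))
E
```

```text
time_s: 17.72
tcp_pos: [0.4176, 0.1593, 0.2522]
eef_rot: [-179.9, -0.0, 10.4]
contact_force: [0.9, -0.1, 0.3]
gripper_width: 0.05
gripper_force: 0.0
time_s: 18.05
tcp_pos: [0.4069, 0.2225, 0.2513]
eef_rot: [-180.0, 0.0, 10.6]
contact_force: [0.4, -0.6, -0.2]
gripper_width: 0.0498
gripper_force: 0.0
[0.40687735 0.22250586 0.25134626] [-1.79990890e+02  4.65941499e-02  1.05578828e+01]
876 [0.47167861 0.22393189 0.1902736 ] ((473.1676025390625, 224.2550811767578), (40.35820770263672, 11.458578109741211), 10.354018211364746)
```

View pics/w9.png

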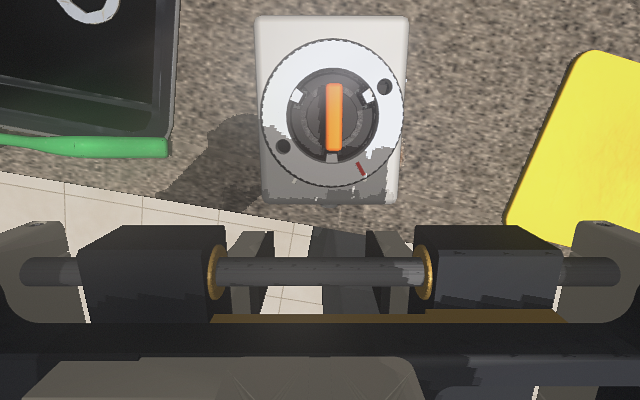

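The view shows the holes at (385,87) and (283,146), which puts the ring at 30° to the grinder's axes, so it is fully open. The bail is at (334,117), aligned with the tool's x axis.

```bash
python3 drive.py '[[0.03,0.005,0,0,0,0],[0.06,0.01,0,0,0,0],[0.068,0.0104,0.01,0,0,0],[0.068,0.0104,0.03,0,0,0],[0.068,0.0104,0.05,0,0,0],[0.068,0.0104,0.07,0,0,0],[0.068,0.0104,0.08,0,0,0],[0.068,0.0104,0.085,0,0,0],[0.068,0.0104,0.085,0,0,0]]'
python3 drive.py '[[0,0,0,0,0,0],[0,0,0,0,0,0],[0,0,0,0,0,0],[0,0,0,0,0,0],[0,0,0,0,0,0],[0,0,0,0,0,0],[0,0,0,0,0,0],[0,0,0,0,0,0],[0,0,0,0,0,0]]' 0.0 50
```

```text
time_s: 18.85
tcp_pos: [0.476, 0.2231, 0.1661]
eef_rot: [180.0, 0.1, 10.4]
contact_force: [-0.6, -0.0, 0.5]
gripper_width: 0.0499
gripper_force: 0.0
time_s: 19.6
tcp_pos: [0.4764, 0.2244, 0.1668]
eef_rot: [-180.0, -0.0, 10.4]
contact_force: [1.0, 1.2, -0.4]
gripper_width: 0.0113
gripper_force: 50.0
```

Bail gripped. I lift slowly and watch the force.

```bash
python3 drive.py '[[0,0,-0.002,0,0,0],[0,0,-0.005,0,0,0],[0,0,-0.01,0,0,0],[0,0,-0.015,0,0,0]]'
python3 drive.py '[[0,0,-0.005,0,0,0],[0,0,-0.015,0,0,0],[0,0,-0.03,0,0,0],[0,0,-0.05,0,0,0],[0,0,-0.07,0,0,0],[0,0,-0.08,0,0,0],[0,0,-0.085,0,0,0],[0,0,-0.085,0,0,0]]'
python3 - <<'E'
from h import *
p,q=pose();print(p,q.as_euler('xyz',degrees=True))
d=np.array([.485,-.125,p[2]])-p;print(q.inv().apply(d))
c=cap('scene','s2.png')
E
```

```text
time_s: 19.93
tcp_pos: [0.4762, 0.2239, 0.182]
eef_rot: [180.0, 0.0, 10.4]
contact_force: [0.0, 0.6, -2.5]
gripper_width: 0.0114
gripper_force: 50.0
time_s: 20.6
tcp_pos: [0.4766, 0.2244, 0.2679]
eef_rot: [-179.9, -0.1, 10.4]
contact_force: [-0.2, -0.3, -2.3]
gripper_width: 0.0116
gripper_force: 50.0
[0.47664123 0.22441552 0.26787592] [-1.79933006e+02 -9.47773270e-02  1.04395152e+01]
[-0.05509271  0.3451458  -0.0004947 ]
```

```bash
python3 drive.py '[[0,0.01,0,0,0,0],[-0.01,0.03,0,0,0,0],[-0.01,0.07,0,0,0,0],[-0.02,0.11,0,0,0,0],[-0.02,0.15,0,0,0,0],[-0.03,0.19,0,0,0,0],[-0.04,0.23,0,0,0,0],[-0.04,0.27,0,0,0,0],[-0.05,0.31,0,0,0,0],[-0.055,0.335,0,0,0,0],[-0.055,0.345,0,0,0,0],[-0.055,0.345,0,0,0,0]]'
python3 drive.py '[[0,0,0.01,0,0,0],[0,0,0.04,0,0,0],[0,0,0.08,0,0,0],[0,0,0.12,0,0,0],[0,0,0.15,0,0,0],[0,0,0.175,0,0,0],[0,0,0.185,0,0,0],[0,0,0.19,0,0,0],[0,0,0.19,0,0,0]]'
python3 - <<'E'
from h import *
p,q=pose();print(p,q.as_euler('xyz',degrees=True))
c=cap('scene');cv2.imwrite('pics/s3.png',cv2.resize(c['frame'][180:320,220:420,::-1],None,fx=4,fy=4))
E
```

```text
time_s: 21.65
tcp_pos: [0.4839, -0.1275, 0.2654]
eef_rot: [-180.0, 0.1, 10.3]
contact_force: [1.0, -0.5, -2.3]
gripper_width: 0.0114
gripper_force: 50.0
time_s: 22.4
tcp_pos: [0.4845, -0.1245, 0.0761]
eef_rot: [-180.0, 0.1, 10.5]
contact_force: [0.4, 0.4, -0.7]
gripper_width: 0.0117
gripper_force: 50.0
[ 0.4845264  -0.12449496  0.07605479] [-1.79999481e+02  9.84051589e-02  1.05111606e+01]
```

View pics/s3.png

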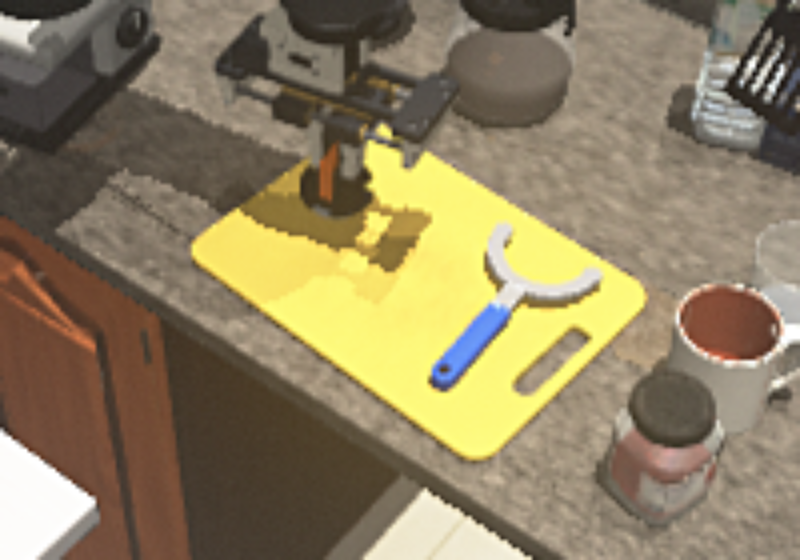

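The carrier hangs upright over the board's empty part, at crop (335,190). The spanner lies flat at (515,310).

```bash
python3 drive.py '[[0,0,0.006,0,0,0],[0,0,0.012,0,0,0],[0,0,0.018,0,0,0],[0,0,0.022,0,0,0],[0,0,0.024,0,0,0],[0,0,0.0255,0,0,0],[0,0,0.0255,0,0,0]]'
python3 drive.py '[[0,0,0.001,0,0,0],[0,0,0.0015,0,0,0],[0,0,0.0015,0,0,0]]'
```

```text
time_s: 23.03
tcp_pos: [0.4847, -0.1252, 0.051]
eef_rot: [-180.0, 0.0, 10.4]
contact_force: [-0.6, -0.8, -3.0]
gripper_width: 0.0113
gripper_force: 50.0
time_s: 23.28
tcp_pos: [0.4849, -0.1251, 0.0498]
eef_rot: [180.0, -0.0, 10.4]
contact_force: [-0.3, 1.2, -2.6]
gripper_width: 0.0113
gripper_force: 50.0
```

Still hanging free, so I go down by half millimetres until it touches.

```bash
python3 drive.py '[[0,0,0.0005,0,0,0],[0,0,0.001,0,0,0],[0,0,0.001,0,0,0]]'
python3 drive.py '[[0,0,0.0005,0,0,0],[0,0,0.0005,0,0,0],[0,0,0.0005,0,0,0]]'
```

```text
time_s: 23.53
tcp_pos: [0.485, -0.125, 0.0493]
eef_rot: [180.0, -0.0, 10.5]
contact_force: [-2.0, 2.5, 3.6]
gripper_width: 0.0116
gripper_force: 50.0
time_s: 23.78
tcp_pos: [0.4851, -0.125, 0.0492]
eef_rot: [180.0, -0.0, 10.5]
contact_force: [-3.3, 4.0, 10.4]
gripper_width: 0.012
gripper_force: 50.0
```

Touching. I open the fingers, rise, and check.

```bash
python3 drive.py '[[0,0,0,0,0,0],[0,0,0,0,0,0],[0,0,0,0,0,0],[0,0,0,0,0,0],[0,0,0,0,0,0],[0,0,0,0,0,0]]' 0.06
python3 drive.py '[[0,0,-0.01,0,0,0],[0,0,-0.03,0,0,0],[0,0,-0.06,0,0,0],[0,0,-0.1,0,0,0],[-0.01,0,-0.14,0,0,0],[-0.04,0,-0.16,0,0,0],[-0.06,0,-0.16,0,0,0],[-0.06,0,-0.16,0,0,0]]'
python3 - <<'E'
from sp import *
p,q=pose();print(p);c=cap('wrist','w10.png')
hsv=cv2.cvtColor(c['frame'],cv2.COLOR_RGB2HSV);H,S,V=[hsv[:,:,i].astype(int) for i in range(3)]
m=(H>5)&(H<22)&(S>130)&(V>90);v,u=np.nonzero(m)
k=np.array([pt(c,a,b) for a,b in zip(u,v)]);k=k[(abs(k[:,2]-.073)<.006)&(abs(k[:,0]-.485)<.06)&(abs(k[:,1]+.125)<.06)]
print('bail top',len(k),k.mean(0),k[:,2].min(),k[:,2].max())
c=cap('scene');cv2.imwrite('pics/s4.png',cv2.resize(c['frame'][130:320,170:430,::-1],None,fx=3,fy=3))
E
```

```text
time_s: 24.28
tcp_pos: [0.4848, -0.1251, 0.0481]
eef_rot: [180.0, 0.0, 10.4]
contact_force: [-0.6, -0.3, 0.2]
gripper_width: 0.0458
gripper_force: 0.0
time_s: 24.95
tcp_pos: [0.4234, -0.1363, 0.2098]
eef_rot: [-180.0, -0.2, 10.4]
contact_force: [-1.0, 1.4, -1.4]
gripper_width: 0.0597
gripper_force: 0.0
[ 0.42339555 -0.13627834  0.20982346]
bail top 616 [ 0.48387515 -0.12536604  0.07252882] 0.06904041511601433 0.0751794973180761
```

View pics/s4.png

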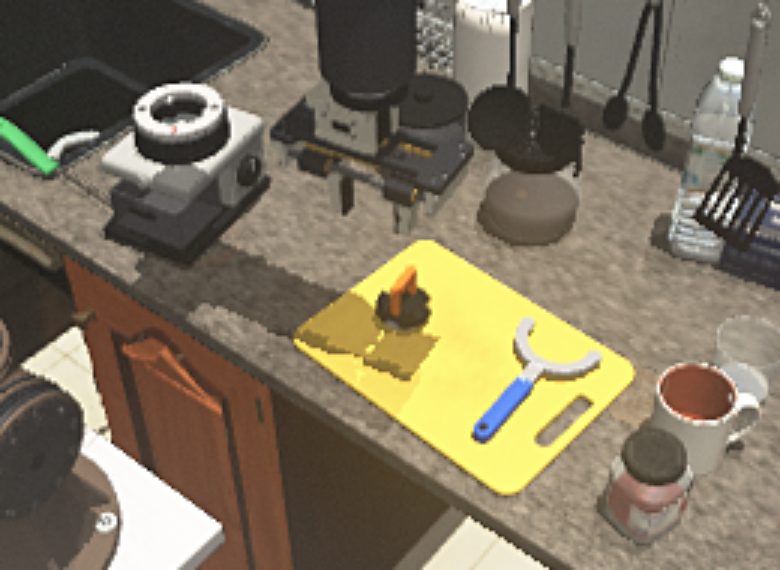

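The carrier stands upright on the board at crop (403,300), with its bail top at z = 0.073 as expected. The spanner lies flat at (535,375), and the arm touches nothing.

```bash
python3 -c "
from plant import r
print(r.close_job())"
```

```text
the job is handed in; nothing more can be done
None
```

The job is handed in, with no verdict shown: the ring is at its open stop, the spanner lies flat on the board (it slipped about 20° in the grip coming out and was levelled before release), the burr carrier stands upright beside it, and nothing else appears to have moved.

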